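# Tamp the rock nodules level in the sample bin

### The arm

A 6-joint arm with a two-finger parallel gripper is mounted at the origin on the work surface. World frame = base frame: x ahead of the robot, y to its left, z up, the work surface at z = 0. Lengths are in m, angles in rad, forces in N, time in s.
With the tool pointing down it reaches from about 0.25 to 0.775 m from the base axis. Payload 4 kg.
Tool frame: the origin (TCP) lies midway between the tips of the shut fingers; the grasp point (between the pads) lies tcp_to_grasp behind it (tcp_to_grasp is the distance from the TCP to the grasp point, in m); z points along the fingers, y is the direction in which the jaws open and shut (so a half turn about z gives the same grasp; the last joint's range is limited). The gripper opens to 85 mm and grips with 20 to 120 N. Pads are 22 mm wide; open, the fingers measure 114 mm over their backs; the gripper's body (76 mm by 85 mm) begins 54 mm behind the grasp point. The pads swing forward as they close: fully open they stand 13 mm farther back than shut.
Start: joints at [-1.228, 0.087, 1.371, -0, 1.684, -0.103], TCP at [0.237, -0.496, 0.211] pointing down, gripper open.
Joint ranges: [-3.1, 3.1], [-0.76, 2.03], [0.27, 2.55], [-1.08, 4.22], [0.17, 2.65], [-2.57, 2.57]. Speed limits (rad/s): [2.79, 2.79, 3.14, 3.14, 3.14, 3.14].

### API

Orientations are given as a unit quaternion [w, x, y, z].
In Python, from bench import state, grab_frame, camera_params, finish_job, tcp_to_grasp gives the robot as it stands.
- The arm moves only by the shell command python3 -m inch 'ROWS' [FORCE]. ROWS is JSON, a list of rows, each a list of 3 entries, a list of its own where there are three numbers: the opening, from 0 (shut) to 1 (fully open), then the shift along the tool's x, y, z in mm, then the turn about the tool's z in rad. In form: [[fingers, [tx, ty, tz], roll], ...]. A call has exactly 10 rows; each row shifts and turns the pose as measured when the row begins, along the tool's axes as they then stand; what a row does not reach is not made up. A row lasts 1/12 s, in which the tool goes at most 41.7 mm and 7.16 degrees, less where a joint would pass 70% of its speed; a pose out of reach is approached as far as the arm can. A call is refused whole if a number of a shift passes 41.7 or a number of a turn 0.125, either way. A call with a gripper value outside its range is refused whole. The fingers move at their own pace and stop on an object; FORCE is the grip in N (left out, the last holds). Time passes only in rows, so rows that do not move let the fingers close, or fill a call up. It gives the time, the measured TCP pose, the force and the opening at its end, in the units of the state.
- state(): the state, without advancing time (a new reading comes with each control period).
- grab_frame(name): name is "scene" or "top" or "wrist"; returns the picture (400x640x3 uint8, red, green, blue); there is no depth.
- camera_params(name): a dict with "fx", "fy", "cx", "cy" (pixels), "k1" (the pictures are not rectified: a ray, as slopes to the right and down, at radius r is drawn at 1 + k1 r^2 times it, then the intrinsics apply), "extrinsics" (4x4, takes a point from camera to world coordinates). Camera axes: x right, y down, z forward; pixel columns grow to the right and rows downward; lengths in m; the calibration is good to about 2 mm. A picture is of the moment at which its call begins: read the wrist's pose just before it. camera_params takes no time and is no camera call; for the wrist camera it gives the pose at the moment of the call.
- finish_job(): hands the job in, once; it reports no verdict.
The state is a dict: "t": time; "joint_positions": joint angles; "qd": joint speeds; "tau": joint torques, N m; "position": TCP position; "eef_rot": TCP orientation; "force": force on the tool from outside, world axes, zero at the start; "ft_torque": the same for the moment, N m; "grip_width": opening from 0.0 (shut) to 1.0 (fully open).
Only numpy, scipy, OpenCV 4.12 (cv2) and the standard library are available. Lean on these libraries where they do the work, as an engineer would, in place of code of your own. Each camera call takes 0.05 s, during which the arm holds its last target. There are 200 camera calls.

### The job

In each of the two lanes of the grey sample bin the middle rock nodule sticks up: with the flat tamper, and without touching the nodules with the gripper, press both down until all six lie flat and level on the bin's floor, ending each with a firm push of 10 to 30 N held for half a second, never more, as they are brittle. Then stand the tamper upright again with its foot wholly on the blue mat, let go, and leave the jar, glass dish and brush where they are.

Things in the scene. Friction and masses are not known exactly. Their poses are not given: they have to be found in the camera images.
- bin: fixed open grey sample bin, outside 206 (x) x 151 (y) x 62 mm high, walls 5 mm; origin at its underside's centre, z up; inner floor 6 mm above the origin. A 5 mm white partition along x, as high as the walls, parts it into two lanes 196 mm long, 68 mm wide, centred at y = +36.5 mm (left lane) and y = -36.5 mm (right lane). Yellow tag on the -x end.
- tamper: loose hand tamper standing upright, about 0.3 kg, 150 mm tall: square flat steel foot 56 x 56 x 12 mm, thin shaft 18 mm across, wooden grip block from 80 to 150 mm up, 28 mm along x and 44 mm along y. Origin at the centre of the foot's underside, z up along the shaft, the foot's sides along x and y.
- mat: fixed blue mat 140 x 140 mm, 4 mm thick, on which the tamper stands; origin at the centre of its underside, z up.
- left_proud: brown rock nodule in the middle of the left lane; 62 mm across, 40 mm high, flat top and underside 38 mm across; origin at its underside's centre, z up. Starts wedged some 17 mm proud on its neighbours' flanks; pressed from above hard enough (2 to 12 N, unknown) it parts them and drops to the floor, top level with theirs 46 mm above the bin's origin. Cracks above 45 N.
- left_near: dark rock nodule on the floor of the left lane, towards the bin's -x end; 62 mm across, 40 mm high, flat top and underside 38 mm across, sloping flanks; origin at its underside's centre, z up. Slides along the lane as the middle one is pressed down.
- left_far: dark rock nodule on the floor of the left lane, towards the bin's +x end; 62 mm across, 40 mm high, flat top and underside 38 mm across, sloping flanks; origin at its underside's centre, z up. Slides along the lane as the middle one is pressed down.
- right_proud: brown rock nodule in the middle of the right lane; 62 mm across, 40 mm high, flat top and underside 38 mm across; origin at its underside's centre, z up. Starts wedged some 17 mm proud on its neighbours' flanks; pressed from above hard enough (2 to 12 N, unknown) it parts them and drops to the floor, top level with theirs 46 mm above the bin's origin. Cracks above 45 N.
- right_near: dark rock nodule on the floor of the right lane, towards the bin's -x end; 62 mm across, 40 mm high, flat top and underside 38 mm across, sloping flanks; origin at its underside's centre, z up. Slides along the lane as the middle one is pressed down.
- right_far: dark rock nodule on the floor of the right lane, towards the bin's +x end; 62 mm across, 40 mm high, flat top and underside 38 mm across, sloping flanks; origin at its underside's centre, z up. Slides along the lane as the middle one is pressed down.
- jar: loose bystander, to be left alone: jar 60 mm across, 80 mm high; origin at its underside's centre.
- dish: loose bystander, to be left alone: glass dish 90 mm across, 35 mm high; origin at its underside's centre.
- brush: loose bystander, to be left alone: brush 170 mm long lying on the bench, handle towards its -x; origin under its middle.
Mind the look-alikes: they are no part of the job. Several things have the shape of the mat; the one meant has the colours described above. Leave any orange look-alike of the tamper alone.

How it is judged:
On the way, in this order (a step that is already met when the one before it is completed fails the run):
1. one lane's three nodules lie level while the tamper pushes its middle one with more than 8 N (((z of each of left_proud, left_near, left_far in the frame of bin below 0.01 m and angle between each of left_proud, left_near, left_far's own z axis and vertical below 0.12 rad and contact force between tamper and left_proud above 8 N) or (z of each of right_proud, right_near, right_far in the frame of bin below 0.01 m and angle between each of right_proud, right_near, right_far's own z axis and vertical below 0.12 rad and contact force between tamper and right_proud above 8 N))), for 0.2 s.
2. all six nodules lie level while the tamper pushes the other lane's middle one with more than 8 N (z of each of left_proud, left_near, left_far, right_proud, right_near, right_far in the frame of bin below 0.01 m and angle between each of left_proud, left_near, left_far, right_proud, right_near, right_far's own z axis and vertical below 0.12 rad and (contact force between tamper and left_proud above 8 N or contact force between tamper and right_proud above 8 N)), for 0.2 s.
At the end, for the whole second after the job is handed in: All six nodules rest on the bin's floor (underside less than 10 mm above the bin's origin, tilted less than 0.12 rad), and the tamper stands upright (within 0.08 rad) and still on the blue mat, its origin within 42 mm of the mat's centre along each of the mat's sides (z of each of left_proud, left_near, left_far, right_proud, right_near, right_far in the frame of bin below 0.01 m and angle between each of left_proud, left_near, left_far, right_proud, right_near, right_far's own z axis and vertical below 0.12 rad and x of tamper in the frame of mat between -0.042 and 0.042 m and y of tamper in the frame of mat between -0.042 and 0.042 m and z of tamper in the frame of mat below 0.009 m and angle between tamper's own z axis and vertical below 0.08 rad and linear speed of each of tamper, left_proud, left_near, left_far, right_proud, right_near, right_far below 0.02 m/s); the robot touches nothing.
It fails at once if the robot touches a nodule itself (contact force between any of the fingers, the arm and left_proud above 0.5 N or contact force between any of the fingers, the arm and left_near above 0.5 N or contact force between any of the fingers, the arm and left_far above 0.5 N or contact force between any of the fingers, the arm and right_proud above 0.5 N or contact force between any of the fingers, the arm and right_near above 0.5 N or contact force between any of the fingers, the arm and right_far above 0.5 N).
It fails at once if a nodule is pressed with more than 45 N by the tamper (contact force between tamper and left_proud above 45 N or contact force between tamper and left_near above 45 N or contact force between tamper and left_far above 45 N or contact force between tamper and right_proud above 45 N or contact force between tamper and right_near above 45 N or contact force between tamper and right_far above 45 N).
It fails at once if a bystander (jar, glass dish, brush) is moved by more than 30 mm (distance of any of jar, dish, brush from where it was at the start of the episode above 0.03 m).
It also fails if it takes over 64 s, if anything falls off the work surface, if the arm or the gripper's body presses on something with over 40 N, if the wrist force passes 120 N, or if a joint passes its speed limit or range.

## Working session

There is one attempt and no reset: what is moved stays moved. The work goes in short steps, Python scripts to look and compute and a shell command to move; the robot and the scene stay as the last step left them, time stands still between calls to the robot, and variables do not carry over. Pictures are saved under pics/ and viewed, about 8 in all and at most 12, crops included, and the job is handed in when it is done.

```bash
ls; mkdir -p pics; python3 - <<'E'
from bench import *
import cv2
s=state();print(s, tcp_to_grasp)
for n in("scene","top"):
    cv2.imwrite(f"pics/{n}0.png",grab_frame(n)[:,:,::-1]); print(n,camera_params(n))
E
```

```text
pics
{'t': 0.0, 'joint_positions': array([-1.22812128e+00,  8.79651130e-02,  1.37232758e+00,  2.79014232e-07,
        1.68362329e+00, -1.03116604e-01]), 'qd': array([ 2.05451424e-04, -6.91899227e-04, -1.95870651e-03,  4.72378903e-05,
       -1.60847729e-03, -2.62313980e-04]), 'tau': array([ 3.42440826e-04, -3.51862872e+01, -3.13276792e+01, -1.70467024e-04,
        1.07401412e-02, -1.37607233e-05]), 'position': array([ 0.23693737, -0.49570737,  0.20939648]), 'eef_rot': array([-1.15335927e-03,  9.75260742e-01,  2.21054597e-01, -1.38673323e-04]), 'force': array([0.85901216, 0.84668492, 0.6030598 ]), 'ft_torque': array([0.03316893, 0.02179158, 0.0315184 ]), 'grip_width': 1.0005651575954602} 0.0187
scene {'fx': 402.25746075526075, 'fy': 402.25746075526075, 'cx': 314.4602709114085, 'cy': 196.7112491292171, 'k1': 0.009335406845883153, 'extrinsics': array([[-0.90561536,  0.36110625, -0.222403  ,  0.77817214],
       [ 0.42408952,  0.76739131, -0.48089361,  0.55516911],
       [-0.00298356, -0.52982342, -0.84810273,  1.02064825],
       [ 0.        ,  0.        ,  0.        ,  1.        ]])}
top {'fx': 397.5541020653163, 'fy': 397.5541020653163, 'cx': 315.27706344982545, 'cy': 191.71517511677874, 'k1': -0.07775001563375213, 'extrinsics': array([[-1.42030370e-02, -9.97647034e-01,  6.70721179e-02,
         4.43303898e-01],
       [-9.99802287e-01,  1.51032518e-02,  1.29336229e-02,
         5.03403197e-04],
       [-1.39161976e-02, -6.68751601e-02, -9.97664298e-01,
         1.05450871e+00],
       [ 0.00000000e+00,  0.00000000e+00,  0.00000000e+00,
         1.00000000e+00]])}
```

View pics/top0.png

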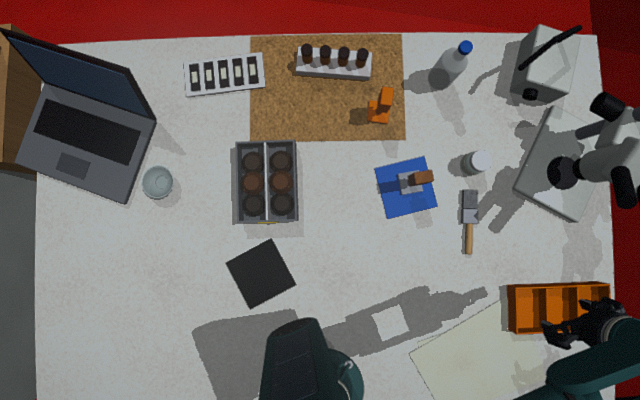

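View pics/scene0.png

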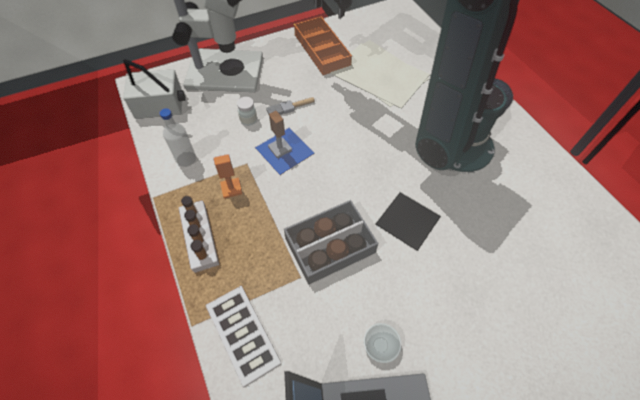

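Top view: the tamper, with its brown grip and grey foot, stands on the blue mat at about (410,183). Possible mix-ups are the orange look-alike at (380,108), the black mat at (261,273) and the bottle at (450,65). I choose the one at (410,183) on the blue mat. The bin is at (266,182), the dish at (157,182), the jar at (475,161) and the brush at (468,220).

```bash
cat > h.py <<'E'
import numpy as np, cv2
from bench import *
def cam(n): 
    c=camera_params(n); return c,np.array([[c['fx'],0,c['cx']],[0,c['fy'],c['cy']],[0,0,1.]]),np.array([c['k1'],0,0,0,0.])
def ray(n,uv,z,c=None):
    c,K,d=cam(n) if c is None else c
    E=c['extrinsics']; p=cv2.undistortPoints(np.array(uv,float).reshape(-1,1,2),K,d).reshape(-1,2)
    r=np.c_[p,np.ones(len(p))]@E[:3,:3].T; o=E[:3,3]
    return o+r*((z-o[2])/r[:,2])[:,None]
def proj(n,P,c=None):
    c,K,d=cam(n) if c is None else c
    E=np.linalg.inv(c['extrinsics']); q=np.array(P,float).reshape(-1,3)@E[:3,:3].T+E[:3,3]
    return cv2.projectPoints(q,np.zeros(3),np.zeros(3),K,d)[0].reshape(-1,2)
E
python3 - <<'E'
import cv2,numpy as np
from h import *
a=cv2.imread('pics/top0.png')
hsv=cv2.cvtColor(a,cv2.COLOR_BGR2HSV)
m=cv2.inRange(hsv,(105,120,50),(125,255,255)); m[:,:360]=0;m[:,450:]=0;m[:140]=0
m[230:]=0
pts=np.argwhere(m)[:,::-1].astype(np.float32)
r=cv2.minAreaRect(pts);b=cv2.boxPoints(r);w=ray('top',b,0.004);print('mat',r,w,w.mean(0))
e=w[1]-w[0];print('yaw',np.degrees(np.arctan2(e[1],e[0])),[np.linalg.norm(w[i]-w[i-1]) for i in range(4)])
A=cv2.resize(a[145:225,365:445],(400,400),interpolation=cv2.INTER_CUBIC)
B=cv2.resize(a[135:231,222:308],(358,400),interpolation=cv2.INTER_CUBIC)
cv2.imwrite('pics/crop1.png',np.hstack([A,B]))
E
```

```text
mat ((405.510009765625, 186.99745178222656), (51.90924835205078, 51.78556442260742), 75.67728424072266) [[ 0.574077   -0.14290544  0.004     ]
 [ 0.60665792 -0.27826644  0.004     ]
 [ 0.4717852  -0.30806869  0.004     ]
 [ 0.44013554 -0.17363452  0.004     ]] [ 0.52316391 -0.22571877  0.004     ]
yaw -76.4665398306194 [np.float64(0.13742122015166586), np.float64(0.13922685113462926), np.float64(0.1381261199747885), np.float64(0.13810954300669268)]
```

View pics/crop1.png

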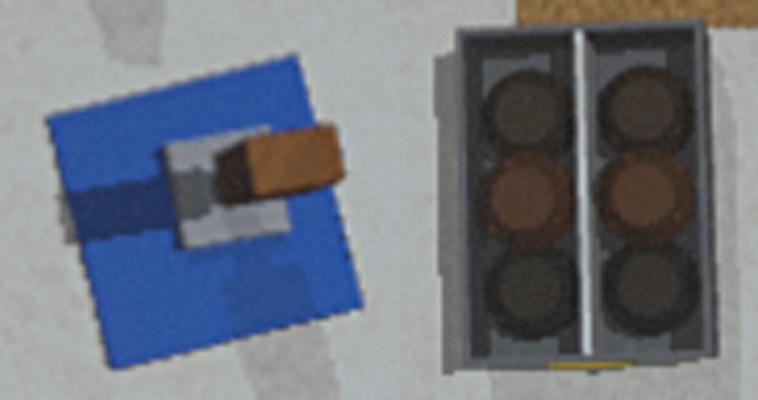

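The crop shows the grey foot with corners at about (163,146), (183,248) and (290,230), with the grip top centred near (296,161). The bin rim and the yellow tag at its bottom (-x) end are clear too, and this is the right tamper.

```bash
python3 - <<'E'
from h import *
c=np.array
f=c([365,145])+c([[163,146],[183,248],[290,230],[270,128]])/5
w=ray('top',f,.016);print('foot',w.mean(0));
for i in range(4): e=w[(i+1)%4]-w[i];print(np.hypot(*e[:2]),np.degrees(np.arctan2(e[1],e[0]))%90)
print('grip',ray('top',c([[365+296/5,145+161/5]]),.154))
b=c([222,135])+c([[58,30],[305,22],[318,355],[70,365]])/4.163
w=ray('top',b,.062);print('bin',w.mean(0));
for i in range(4): e=w[(i+1)%4]-w[i];print(np.hypot(*e[:2]),np.degrees(np.arctan2(e[1],e[0]))%90)
n=c([222,135])+c([[122,202],[242,195]])/4.163
print('proud',ray('top',n,.063))
from scipy.spatial.transform import Rotation as R
q=state()['eef_rot'];M=R.from_quat(np.r_[q[1:],q[0]]).as_matrix();print(M)
E=camera_params('wrist')['extrinsics'];print(E)
E
```

```text
foot [ 0.53338073 -0.23590318  0.016     ]
0.05458618720530908 9.467127354393455
0.05737073248648553 8.616171359343667
0.05468970897962284 9.266185990042633
0.05756107777454952 8.721705348474416
grip [[ 0.53326322 -0.23674323  0.154     ]]
bin [0.53872637 0.13446361 0.062     ]
0.15111296911980843 0.758210836417291
0.20195921599029945 1.604189466354768
0.14953099800710734 1.5672544820693872
0.20409994590920907 2.0436759679064704
proud [[0.53303816 0.17389412 0.063     ]
 [0.53612165 0.10117634 0.063     ]]
[[ 9.02261333e-01  4.31189120e-01 -6.54817267e-04]
 [ 4.31189548e-01 -9.02259288e-01  1.93665951e-03]
 [ 2.44251547e-04 -2.02972335e-03 -9.99997910e-01]]
[[ 0.43068321 -0.86157179 -0.26871179  0.30607226]
 [-0.90249881 -0.41207387 -0.12526379 -0.46378   ]
 [-0.00280536  0.29646109 -0.95504081  0.37409664]
 [ 0.          0.          0.          1.        ]]
```

```bash
python3 -m inch '[[1,[36,-10.5,0],0],[1,[36,-10.5,0],0],[1,[36,-10.5,0],0],[1,[36,-10.5,0],0],[1,[36,-10.5,0],0],[1,[36,-10.5,0],0],[1,[36,-10.5,0],0],[1,[36,-10.5,0],0],[1,[0,0,0],0.1],[1,[0,0,0],0.1]]' 80; cat >> h.py <<'E'
from scipy.spatial.transform import Rotation as R
def tool(target=None,yaw=None):
    s=state();q=s['eef_rot'];M=R.from_quat(np.r_[q[1:],q[0]]).as_matrix();p=s['position']
    print('t',s['t'],'pos',p.round(4),'yaw',np.degrees(np.arctan2(M[1,0],M[0,0])).round(2),'tilt',M[:,2].round(4),'F',s['force'].round(2),'w',round(s['grip_width'],3))
    if target is not None: print('shift mm',(M.T@(np.array(target)-p)*1e3).round(1))
    if yaw is not None: print('roll',-np.radians(yaw-np.degrees(np.arctan2(M[1,0],M[0,0]))).round(3))
E
python3 - <<'E'
from h import *
tool((.5333,-.2362,.2),9)
c=cam('wrist');cv2.imwrite('pics/w1.png',grab_frame('wrist')[:,:,::-1])
print(proj('wrist',[[.5333,-.2362,.016],[.5333,-.2362,.154]],c))
E
```

```text
t: 0.93
position: [0.4678, -0.2863, 0.201]
eef_rot: [-0.006, 0.993, 0.116, -0.004]
force: [-0.3, 0.4, 0.2]
grip_width: 1.005
t 0.9333 pos [ 0.4678 -0.2863  0.201 ] yaw 13.35 tilt [-0.0091  0.0117 -0.9999] F [-0.35  0.45  0.21] w 1.005
shift mm [ 75.3 -33.6   1. ]
roll 0.076
[[289.41469921 103.71654604]
 [267.68451827 105.01035883]]
```

View pics/w1.png

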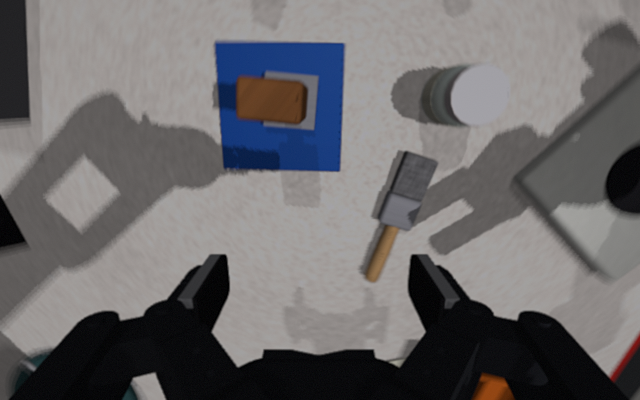

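The wrist view shows the tamper on the blue mat, foot at about (292,101), within about 3 px of my prediction, and the jar and brush are clear.

```bash
python3 -m inch '[[1,[20,-8,0],0.04],[1,[20,-8,0],0.04],[1,[18,-8,0],0],[1,[12,-6,0],0],[1,[6,-2,0],0],[1,[0,0,0],0],[1,[0,0,0],0],[1,[0,0,0],0],[1,[0,0,0],0],[1,[0,0,0],0]]'; python3 - <<'E'
from h import *
tool((.5343,-.237,.102),9)
c=cam('wrist');a=grab_frame('wrist')[:,:,::-1];cv2.imwrite('pics/w2.png',a)
print(proj('wrist',[[.5343,-.237,.016],[.5343,-.237,.154]],c))
E
```

```text
t: 1.82
position: [0.5351, -0.2415, 0.1969]
eef_rot: [-0.008, 0.997, 0.076, -0.008]
force: [0.2, -0.0, 0.2]
grip_width: 0.999
t 1.8167 pos [ 0.5351 -0.2415  0.1969] yaw 8.7 tilt [-0.0177  0.0141 -0.9997] F [ 0.23 -0.02  0.19] w 0.999
shift mm [ 1.3 -3.  94.9]
roll -0.005
[[316.82769419 171.26942225]
 [312.62822501 214.55459331]]
```

View pics/w2.png

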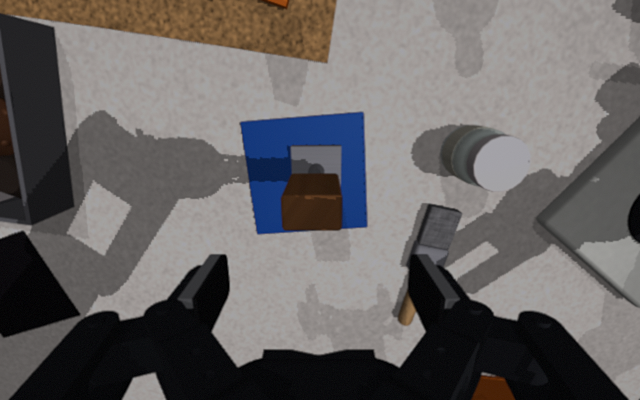

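Block top face is centred near (312,213), which matches the prediction of (313,215). Descend and grip.

```bash
python3 -m inch '[[1,[0.5,-1,18],0],[1,[0.5,-1,18],0],[1,[0.3,-1,18],0],[1,[0,0,18],0],[1,[0,0,12],0],[1,[0,0,7],0],[1,[0,0,3],0],[1,[0,0,0],0],[1,[0,0,0],0],[1,[0,0,0],0]]'; python3 - <<'E'
from h import *
tool((.5343,-.237,.102),9)
E
```

```text
t: 2.7
position: [0.5343, -0.2415, 0.1046]
eef_rot: [-0.004, 0.997, 0.073, -0.004]
force: [0.2, 0.0, -1.1]
grip_width: 1.001
t 2.7 pos [ 0.5343 -0.2415  0.1046] yaw 8.4 tilt [-0.0092  0.0082 -0.9999] F [ 0.2   0.03 -1.1 ] w 1.001
shift mm [ 0.7 -4.4  2.7]
roll -0.01
```

```bash
python3 -m inch '[[1,[0,-4,1],0],[1,[0,-1,0],0],[0.6,[0,0,0],0],[0.4,[0,0,0],0],[0,[0,0,0],0],[0,[0,0,0],0],[0,[0,0,0],0],[0,[0,0,0],0],[0,[0,0,0],0],[0,[0,0,0],0]]' 80; python3 - <<'E'
from h import *
tool((.5343,-.237,.102),9)
E
```

```text
t: 3.53
position: [0.5358, -0.2366, 0.1081]
eef_rot: [-0.003, 0.997, 0.074, -0.001]
force: [-0.3, 0.3, -0.6]
grip_width: 0.501
t 3.5333 pos [ 0.5358 -0.2366  0.1081] yaw 8.45 tilt [-0.0023  0.0052 -1.    ] F [-0.33  0.33 -0.59] w 0.501
shift mm [-1.6  0.3  6.1]
roll -0.01
```

```bash
python3 -m inch '[[0,[0,0,-8],0],[0,[0,0,-15],0],[0,[0,0,-20],0],[0,[0,0,-20],0],[0,[0,0,-20],0],[0,[0,0,-15],0],[0,[0,0,-8],0],[0,[0,0,-4],0],[0,[0,0,0],0],[0,[0,0,0],0]]'; python3 - <<'E'
from h import *
tool((.5397,.098,.215),1.5)
E
```

```text
t: 4.37
position: [0.5318, -0.2357, 0.215]
eef_rot: [-0.008, 0.997, 0.073, -0.01]
force: [0.3, 0.9, -3.4]
grip_width: 0.499
t 4.3667 pos [ 0.5318 -0.2357  0.215 ] yaw 8.4 tilt [-0.0204  0.0141 -0.9997] F [ 0.26  0.91 -3.37] w 0.499
shift mm [  56.5 -329.     4.5]
roll 0.12
```

```bash
python3 -m inch '[[0,[3,-15,0],0],[0,[4,-25,0],0],[0,[6,-35,0],0],[0,[6,-35,0],0],[0,[6,-35,0],0],[0,[6,-35,0],0],[0,[6,-35,0],0],[0,[6,-35,0],0],[0,[4,-20,0],0],[0,[2,-10,0],0]]'; python3 - <<'E'
from h import *
tool((.5397,.098,.215),1.5)
E
```

```text
t: 5.2
position: [0.5321, 0.0645, 0.2036]
eef_rot: [-0.013, 0.997, 0.07, -0.022]
force: [0.1, -1.1, -3.0]
grip_width: 0.5
t 5.2 pos [0.5321 0.0645 0.2036] yaw 8.04 tilt [-0.0464  0.0235 -0.9986] F [ 0.08 -1.08 -2.97] w 0.5
shift mm [ 11.7 -32.5 -11. ]
roll 0.114
```

```bash
python3 -m inch '[[0,[3,-12,-8],0.04],[0,[4,-11,-4],0.04],[0,[3,-7,0],0.04],[0,[2,-3,0],0],[0,[0,0,0],0],[0,[0,0,0],0],[0,[0,0,0],0],[0,[0,0,0],0],[0,[0,0,0],0],[0,[0,0,0],0]]'; python3 - <<'E'
from h import *
tool((.5397,.098,.215),1.5)
c=cam('wrist');a=grab_frame('wrist')[:,:,::-1];cv2.imwrite('pics/w3.png',a);np.savez('c3',K=c[1],d=c[2],E=c[0]['extrinsics'])
E
```

```text
t: 6.03
position: [0.5337, 0.1066, 0.2063]
eef_rot: [-0.013, 0.999, 0.013, -0.033]
force: [0.2, -0.7, -3.3]
grip_width: 0.498
t 6.0333 pos [0.5337 0.1066 0.2063] yaw 1.55 tilt [-0.0666  0.0241 -0.9975] F [ 0.18 -0.71 -3.34] w 0.498
shift mm [ 5.2  8.5 -9.3]
roll 0.001
```

View pics/w3.png

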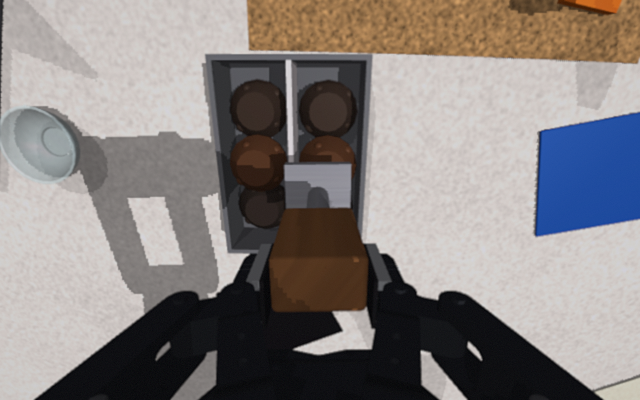

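The wrist view shows the foot's far edge from (284,163) to (350,163) over the right lane. The bin rim corners are at (207,56), (371,55) and (228,251). The tool is slowly tilting because each row restarts from the sagged pose.

```bash
python3 - <<'E'
from h import *
z=np.load('c3.npz');c=({'extrinsics':z['E']},z['K'],z['d'])
w=ray('wrist',[[207,56],[371,55],[228,251],[291,60],[362,62],[218,62]],.062,c);print(w)
print('ctr',(w[1]+w[2])/2, np.degrees(np.arctan2(*(w[0]-w[1])[:2]))) 
print('wallyaw',np.degrees(np.arctan2(*(w[0]-w[2])[[1,0]])))
for zz in(.112,.116):
  f=ray('wrist',[[284,163],[350.5,163]],zz,c);print('foot far edge',f, np.linalg.norm(f[1]-f[0]))
print('right_proud',ray('wrist',[[327,150]],.063,c),'left',ray('wrist',[[259,160]],.063,c))
E
```

```text
[[0.63980654 0.21399841 0.062     ]
 [0.64373285 0.06578266 0.062     ]
 [0.4372096  0.21085847 0.062     ]
 [0.63790106 0.13747679 0.062     ]
 [0.6377569  0.07339051 0.062     ]
 [0.63493826 0.20431379 0.062     ]]
ctr [0.54047122 0.13832056 0.062     ] -1.5174394340759614
wallyaw 0.8879273481855288
foot far edge [[0.55502656 0.13843914 0.112     ]
 [0.55678683 0.08238218 0.112     ]] 0.05608459206501547
foot far edge [[0.55606331 0.13790136 0.116     ]
 [0.5577958  0.08272898 0.116     ]] 0.055199573585757444
right_proud [[0.55686607 0.10214215 0.063     ]] left [[0.54465691 0.17027488 0.063     ]]
```

```bash
python3 -m inch '[[0,[3,3,3],0],[0,[3,3,5],0],[0,[3,2,5],0],[0,[2,1,5],0],[0,[1,0.5,4],0],[0,[0,0,2],0],[0,[0,0,0],0],[0,[0,0,0],0],[0,[0,0,0],0],[0,[0,0,0],0]]'; python3 - <<'E'
from h import *
tool((.5437,.0981,.172),1.3)
c=cam('wrist');a=grab_frame('wrist')[:,:,::-1];cv2.imwrite('pics/w4.png',a);np.savez('c4',K=c[1],d=c[2],E=c[0]['extrinsics'])
E
```

```text
t: 6.92
position: [0.5454, 0.0958, 0.1776]
eef_rot: [-0.012, 0.999, 0.012, -0.034]
force: [0.2, -0.6, -3.7]
grip_width: 0.501
t 6.9167 pos [0.5454 0.0958 0.1776] yaw 1.44 tilt [-0.0682  0.024  -0.9974] F [ 0.24 -0.64 -3.68] w 0.501
shift mm [-1.2 -2.2  5.8]
roll 0.002
```

View pics/w4.png

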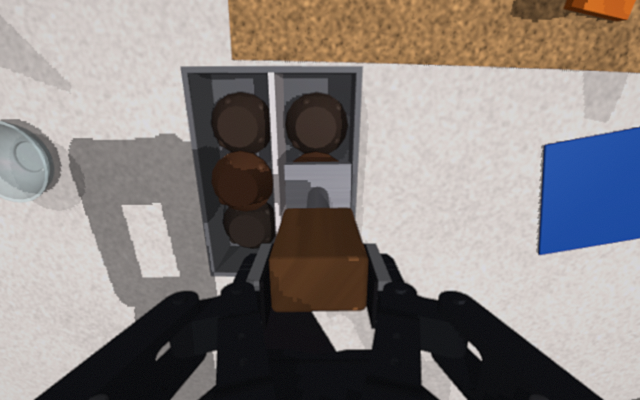

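Foot spans columns 284–351 in a lane running from about 276 to 355, so it's about 2 mm right of centre. I correct that and creep down.

```bash
python3 -m inch '[[0,[0,-2,1],0],[0,[0,-1,1.5],0],[0,[0,0,1.5],0],[0,[0,0,1.5],0],[0,[0,0,1.5],0],[0,[0,0,1.5],0],[0,[0,0,1.5],0],[0,[0,0,1.5],0],[0,[0,0,1.5],0],[0,[0,0,1.5],0]]'; python3 - <<'E'
from h import *
tool((.5437,.0981,.172),1.3)
E
```

```text
t: 7.8
position: [0.5448, 0.1002, 0.165]
eef_rot: [-0.013, 0.999, 0.013, -0.032]
force: [-1.0, 0.5, 2.1]
grip_width: 0.498
t 7.8 pos [0.5448 0.1002 0.165 ] yaw 1.49 tilt [-0.0641  0.0249 -0.9976] F [-0.96  0.49  2.06] w 0.498
shift mm [-1.6  1.9 -6.9]
roll 0.003
```

```bash
python3 -m inch '[[0,[0,0,2],0],[0,[0,0,2],0],[0,[0,0,2],0],[0,[0,0,2],0],[0,[0,0,2],0],[0,[0,0,2],0],[0,[0,0,2],0],[0,[0,0,2],0],[0,[0,0,2],0],[0,[0,0,2],0]]'; python3 - <<'E'
from h import *
tool((.5437,.0981,.172),1.3)
E
```

```text
t: 8.63
position: [0.546, 0.1011, 0.1504]
eef_rot: [-0.013, 0.999, 0.013, -0.027]
force: [-1.8, 0.3, 11.9]
grip_width: 0.501
t 8.6333 pos [0.546  0.1011 0.1504] yaw 1.5 tilt [-0.0538  0.0259 -0.9982] F [-1.78  0.33 11.95] w 0.501
shift mm [ -3.6   2.3 -21.5]
roll 0.003
```

```bash
python3 -m inch '[[0,[0,0,2],0],[0,[0,0,2],0],[0,[0,0,2],0],[0,[0,0,2],0],[0,[0,0,2],0],[0,[0,0,2],0],[0,[0,0,2],0],[0,[0,0,2],0],[0,[0,0,2],0],[0,[0,0,2],0]]'; python3 - <<'E'
from h import *
tool((.5437,.0981,.172),1.3)
E
```

```text
t: 9.47
position: [0.5448, 0.1011, 0.1504]
eef_rot: [-0.013, 1.0, 0.013, -0.021]
force: [-2.7, 0.3, 8.4]
grip_width: 0.496
t 9.4667 pos [0.5448 0.1011 0.1504] yaw 1.52 tilt [-0.0429  0.025  -0.9988] F [-2.7   0.26  8.43] w 0.496
shift mm [ -2.1   2.4 -21.6]
roll 0.004
```

```bash
python3 -m inch '[[0,[0.3,0,2.5],0],[0,[0.3,0,3],0],[0,[0.3,0,3],0],[0,[0.3,0,3],0],[0,[0.3,0,3],0],[0,[0.3,0,3],0],[0,[0.3,0,3],0],[0,[0.3,0,3],0],[0,[0.3,0,3],0],[0,[0.3,0,3],0]]'; python3 - <<'E'
from h import *
tool()
cv2.imwrite('pics/s4.png',cv2.resize(grab_frame('scene')[180:290,260:400,::-1],(700,550),interpolation=cv2.INTER_CUBIC))
E
```

```text
t: 10.3
position: [0.5441, 0.1013, 0.1503]
eef_rot: [-0.012, 1.0, 0.013, -0.016]
force: [-4.2, 0.6, 12.0]
grip_width: 0.496
t 10.3 pos [0.5441 0.1013 0.1503] yaw 1.54 tilt [-0.0325  0.0237 -0.9992] F [-4.2   0.56 12.03] w 0.496
```

View pics/s4.png

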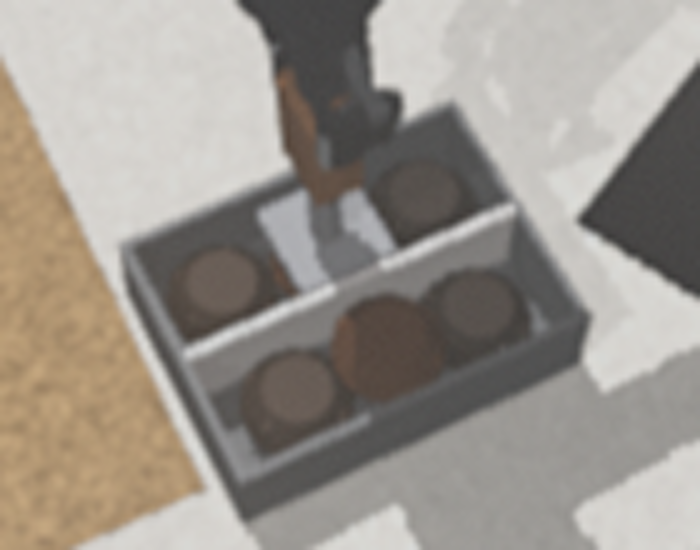

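The scene view shows the right-lane middle nodule down under the foot and its neighbours parted; the left one still stands proud. One more held push also levels the tool.

```bash
python3 -m inch '[[0,[0.3,0,3],0],[0,[0.3,0,3],0],[0,[0.3,0,3],0],[0,[0.3,0,3],0],[0,[0.3,0,3],0],[0,[0.3,0,3],0],[0,[0.3,0,3],0],[0,[0.3,0,3],0],[0,[0.3,0,3],0],[0,[0.3,0,3],0]]'; python3 - <<'E'
from h import *
tool()
E
python3 -m inch '[[0,[0,0,-2],0],[0,[0,0,-5],0],[0,[0,0,-8],0],[0,[0,0,-8],0],[0,[0,0,-8],0],[0,[0,0,-8],0],[0,[0,0,-6],0],[0,[0,0,-3],0],[0,[0,0,0],0],[0,[0,0,0],0]]'; python3 - <<'E'
from h import *
tool()
E
```

```text
t: 11.18
position: [0.5429, 0.1015, 0.1502]
eef_rot: [-0.011, 1.0, 0.013, -0.012]
force: [-4.0, -0.8, 13.1]
grip_width: 0.498
t 11.1833 pos [0.5429 0.1015 0.1502] yaw 1.56 tilt [-0.0236  0.0223 -0.9995] F [-4.04 -0.83 13.09] w 0.498
t: 12.02
position: [0.543, 0.0996, 0.1982]
eef_rot: [-0.01, 1.0, 0.013, -0.015]
force: [-0.4, 0.3, -2.4]
grip_width: 0.498
t 12.0167 pos [0.543  0.0996 0.1982] yaw 1.53 tilt [-0.0304  0.0204 -0.9993] F [-0.36  0.34 -2.37] w 0.498
```

```bash
python3 -m inch '[[0,[0,-8,0],0],[0,[0,-16,0],0],[0,[0,-16,0],0],[0,[0,-16,0],0],[0,[0,-10,0],0],[0,[0,-6,0],0],[0,[0,-2,0],0],[0,[0,0,0],0],[0,[0,0,0],0],[0,[0,0,0],0]]'; python3 - <<'E'
from h import *
tool((.541,.1742,.176),1.4)
c=cam('wrist');a=grab_frame('wrist')[:,:,::-1];cv2.imwrite('pics/w5.png',a);np.savez('c5',K=c[1],d=c[2],E=c[0]['extrinsics'])
E
```

```text
t: 12.85
position: [0.5393, 0.178, 0.1963]
eef_rot: [-0.01, 1.0, 0.012, -0.018]
force: [-0.0, 0.0, -2.5]
grip_width: 0.502
t 12.85 pos [0.5393 0.178  0.1963] yaw 1.45 tilt [-0.0366  0.0191 -0.9991] F [-0.03  0.01 -2.51] w 0.502
shift mm [ 2.3  4.2 20.2]
roll 0.001
```

View pics/w5.png

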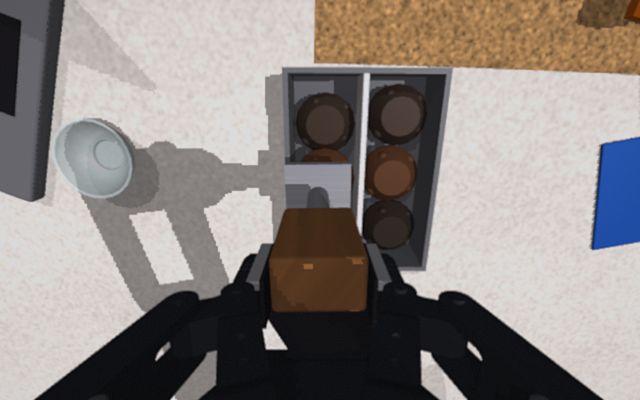

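Foot spans columns 284–351 in a left lane of about 287–360, so it has to go about 5 mm right. The pressed nodule in the right lane looks level.

```bash
python3 -m inch '[[0,[1,2,3],0],[0,[1,2,4],0],[0,[0,1,4],0],[0,[0,0,4],0],[0,[0,0,3],0],[0,[0,0,2],0],[0,[0,0,0],0],[0,[0,0,0],0],[0,[0,0,0],0],[0,[0,0,0],0]]'; python3 - <<'E'
from h import *
tool((.541,.1742,.172),1.4)
c=cam('wrist');a=grab_frame('wrist')[:,:,::-1];cv2.imwrite('pics/w6.png',cv2.resize(a[50:260,200:480],(800,600),interpolation=cv2.INTER_CUBIC))
E
```

```text
t: 13.73
position: [0.5409, 0.1702, 0.1732]
eef_rot: [-0.009, 1.0, 0.01, -0.019]
force: [-0.4, -0.9, -3.8]
grip_width: 0.498
t 13.7333 pos [0.5409 0.1702 0.1732] yaw 1.21 tilt [-0.0379  0.0181 -0.9991] F [-0.4  -0.86 -3.77] w 0.498
shift mm [ 0.3 -4.   1.3]
roll -0.003
```

View pics/w6.png

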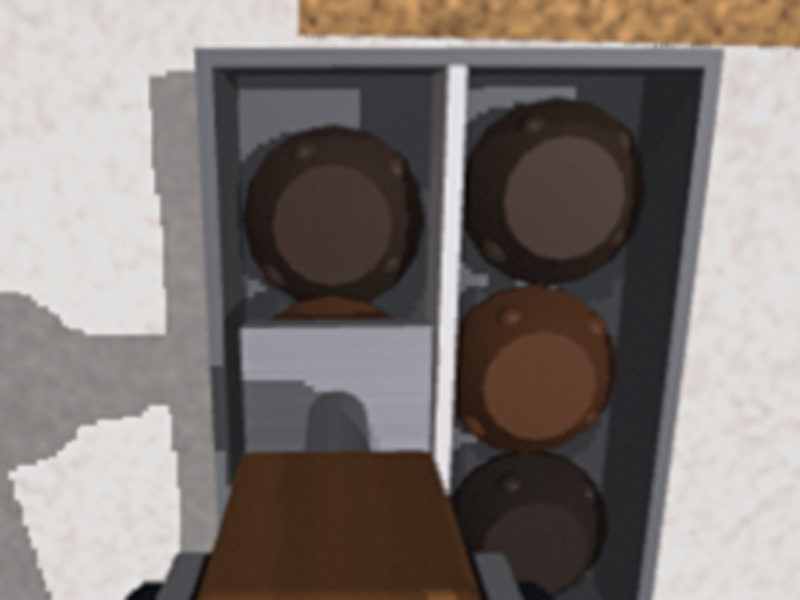

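Foot (242–432 in the crop) is about 2 mm too close to the partition, in a lane of about 222–440. I correct that and press.

```bash
python3 -m inch '[[0,[0,-1.5,0.5],0],[0,[0,-0.5,1],0],[0,[0,0,1.5],0],[0,[0,0,1.5],0],[0,[0,0,1.5],0],[0,[0,0,1.5],0],[0,[0,0,1.5],0],[0,[0,0,1.5],0],[0,[0,0,1.5],0],[0,[0,0,1.5],0]]'; python3 - <<'E'
from h import *
tool((.541,.1722,.150))
E
```

```text
t: 14.62
position: [0.542, 0.1738, 0.1642]
eef_rot: [-0.011, 1.0, 0.011, -0.015]
force: [-0.4, 1.4, 2.0]
grip_width: 0.494
t 14.6167 pos [0.542  0.1738 0.1642] yaw 1.27 tilt [-0.0299  0.0208 -0.9993] F [-0.4   1.35  1.99] w 0.494
shift mm [-0.7  1.9 14.1]
```

```bash
python3 -m inch '[[0,[0,0.3,2],0],[0,[0,0.3,2],0],[0,[0,0.3,2],0],[0,[0,0.3,2],0],[0,[0,0,2],0],[0,[0,0,2],0],[0,[0,0,2],0],[0,[0,0,2],0],[0,[0,0,2],0],[0,[0,0,2],0]]'; python3 - <<'E'
from h import *
tool((.541,.1722,.150))
E
```

```text
t: 15.45
position: [0.5446, 0.1739, 0.1502]
eef_rot: [-0.012, 1.0, 0.011, -0.009]
force: [-2.2, -0.1, 10.0]
grip_width: 0.5
t 15.45 pos [0.5446 0.1739 0.1502] yaw 1.27 tilt [-0.0179  0.0237 -0.9996] F [-2.21 -0.12  9.99] w 0.5
shift mm [-3.7  1.6  0.2]
```

Down to the same level as the first lane. Now the firm held push.

```bash
python3 -m inch '[[0,[0.2,0,2.5],0],[0,[0.2,0,3],0],[0,[0.2,0,3],0],[0,[0.2,0,3],0],[0,[0.2,0,3],0],[0,[0.2,0,3],0],[0,[0.2,0,3],0],[0,[0.2,0,3],0],[0,[0.2,0,3],0],[0,[0.2,0,3],0]]'; python3 - <<'E'
from h import *
tool()
E
python3 -m inch '[[0,[0.2,0,3],0],[0,[0.2,0,3],0],[0,[0.2,0,3],0],[0,[0.2,0,3],0],[0,[0.2,0,3],0],[0,[0.2,0,3],0],[0,[0.2,0,3],0],[0,[0.2,0,3],0],[0,[0.2,0,3],0],[0,[0.2,0,3],0]]'; python3 - <<'E'
from h import *
tool()
E
```

```text
t: 16.28
position: [0.5439, 0.1739, 0.1501]
eef_rot: [-0.012, 1.0, 0.012, -0.003]
force: [-2.7, -0.9, 13.5]
grip_width: 0.498
t 16.2833 pos [0.5439 0.1739 0.1501] yaw 1.35 tilt [-0.0068  0.0235 -0.9997] F [-2.67 -0.91 13.45] w 0.498
t: 17.12
position: [0.5427, 0.1741, 0.1501]
eef_rot: [-0.012, 1.0, 0.012, 0.002]
force: [-3.6, 0.2, 13.6]
grip_width: 0.5
t 17.1167 pos [0.5427 0.1741 0.1501] yaw 1.39 tilt [ 0.0031  0.0235 -0.9997] F [-3.56  0.23 13.63] w 0.5
```

```bash
python3 -m inch '[[0,[0,0,-2],0],[0,[0,0,-6],0],[0,[0,0,-10],0],[0,[0,0,-13],0],[0,[0,0,-13],0],[0,[0,0,-13],0],[0,[0,0,-10],0],[0,[0,0,-8],0],[0,[0,0,-4],0],[0,[0,0,0],0]]'; python3 - <<'E'
from h import *
tool((.524,-.228,.215))
E
```

```text
t: 17.95
position: [0.5376, 0.1697, 0.2223]
eef_rot: [-0.008, 1.0, 0.012, -0.011]
force: [-0.8, -0.3, -3.0]
grip_width: 0.501
t 17.95 pos [0.5376 0.1697 0.2223] yaw 1.34 tilt [-0.0213  0.0154 -0.9997] F [-0.76 -0.29 -3.01] w 0.501
shift mm [-22.8 397.4   1.5]
```

```bash
python3 -m inch '[[0,[-1,12,0],0],[0,[-2,25,-1],0],[0,[-2,35,-1],0],[0,[-2,36,-1],0],[0,[-2,36,-1],0],[0,[-2,36,-1],0],[0,[-2,36,-1],0],[0,[-2,36,-1],0],[0,[-2,36,-1],0],[0,[-2,30,-1],0]]'; python3 - <<'E'
from h import *
tool((.524,-.228,.14))
E
```

```text
t: 18.78
position: [0.5213, -0.1604, 0.2174]
eef_rot: [-0.009, 1.0, 0.018, -0.018]
force: [0.1, 0.3, -3.1]
grip_width: 0.5
t 18.7833 pos [ 0.5213 -0.1604  0.2174] yaw 2.08 tilt [-0.0357  0.0165 -0.9992] F [ 0.07  0.33 -3.12] w 0.5
shift mm [ 3.  69.  76.2]
```

```bash
python3 -m inch '[[0,[2,14,5],0],[0,[2,14,8],0],[0,[1,12,10],0],[0,[0,8,10],0],[0,[0,4,10],0],[0,[0,1,8],0],[0,[0,0,5],0],[0,[0,0,2],0],[0,[0,0,0],0],[0,[0,0,0],0]]'; python3 - <<'E'
from h import *
tool((.524,-.228,.11))
c=cam('wrist');a=grab_frame('wrist')[:,:,::-1];cv2.imwrite('pics/w7.png',a)
print(proj('wrist',[.523,-.226,.004],c))
b=grab_frame('scene')[80:270,230:400,::-1];cv2.imwrite('pics/s7.png',np.hstack([cv2.resize(a,(480,300)),cv2.resize(b,(268,300))]))
E
```

```text
t: 19.62
position: [0.5189, -0.2223, 0.1473]
eef_rot: [-0.01, 1.0, 0.013, -0.023]
force: [0.0, -0.2, -2.9]
grip_width: 0.498
t 19.6167 pos [ 0.5189 -0.2223  0.1473] yaw 1.53 tilt [-0.0472  0.0192 -0.9987] F [ 0.05 -0.17 -2.91] w 0.498
shift mm [ 6.7  6.5 36.9]
[[324.79608384 171.33023463]]
```

View pics/s7.png

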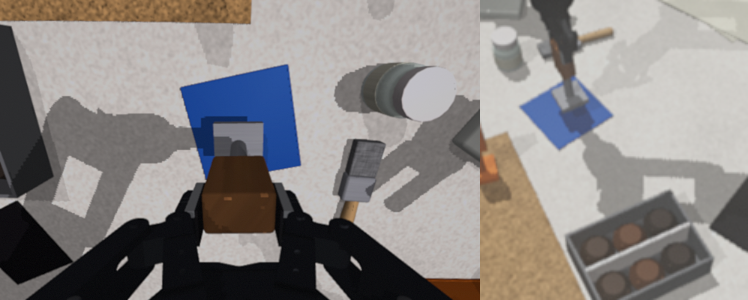

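Foot is above the mat, about 9 mm short in x, with jar and brush undisturbed and all six nodules level in the scene view. Lower it with a correction.

```bash
python3 -m inch '[[0,[3,2,3],0],[0,[3,2,5],0],[0,[3,1,6],0],[0,[1,0,6],0],[0,[0,0,5],0],[0,[0,0,3],0],[0,[0,0,2],0],[0,[0,0,1.5],0],[0,[0,0,1.5],0],[0,[0,0,1.5],0]]'; python3 - <<'E'
from h import *
tool((.524,-.228,.108))
E
```

```text
t: 20.55
position: [0.5302, -0.2269, 0.1112]
eef_rot: [-0.009, 1.0, 0.014, -0.021]
force: [-0.5, 0.7, -2.7]
grip_width: 0.502
t 20.55 pos [ 0.5302 -0.2269  0.1112] yaw 1.6 tilt [-0.0429  0.0168 -0.9989] F [-0.48  0.69 -2.74] w 0.502
shift mm [-6.1  1.   3.4]
```

```bash
python3 -m inch '[[0,[0,0,1.5],0],[0,[0,0,1.5],0],[0,[0,0,2],0],[0,[0,0,2],0],[0,[0,0,2],0],[0,[0,0,2.5],0],[0,[0,0,2.5],0],[0,[0,0,2.5],0],[0,[0,0,2.5],0],[0,[0,0,2.5],0]]'; python3 - <<'E'
from h import *
tool((.524,-.228,.108))
E
```

```text
t: 21.38
position: [0.53, -0.2264, 0.109]
eef_rot: [-0.006, 1.0, 0.014, -0.017]
force: [-3.4, 1.9, 6.9]
grip_width: 0.501
t 21.3833 pos [ 0.53   -0.2264  0.109 ] yaw 1.61 tilt [-0.0332  0.0113 -0.9994] F [-3.35  1.85  6.87] w 0.501
shift mm [-6.   1.4  1.2]
```

```bash
python3 -m inch '[[0,[0,0,3],0],[0,[0,0,3],0],[0,[0,0,3],0],[0,[0,0,3],0],[0,[0,0,3],0],[0,[0,0,3],0],[0,[0,0,3],0],[0,[0,0,3],0],[0,[0,0,3],0],[0,[0,0,3],0]]'; python3 -m inch '[[0,[0.2,0,3],0],[0,[0.2,0,3],0],[0,[0.2,0,3],0],[0,[0.2,0,3],0],[0,[0.2,0,2.5],0],[0,[0.2,0,2],0],[0,[0.2,0,1.5],0],[0,[0.2,0,1],0],[0,[0,0,0.5],0],[0,[0,0,0],0]]'; python3 - <<'E'
from h import *
tool((.524,-.228,.108))
E
```

```text
t: 22.22
position: [0.5288, -0.2256, 0.1085]
eef_rot: [-0.002, 1.0, 0.014, -0.011]
force: [-3.9, 1.8, 9.6]
grip_width: 0.501
t: 23.05
position: [0.528, -0.225, 0.1084]
eef_rot: [0.001, 1.0, 0.014, -0.008]
force: [-2.6, 0.9, 1.6]
grip_width: 0.5
t 23.05 pos [ 0.528  -0.225   0.1084] yaw 1.63 tilt [-0.0167 -0.0021 -0.9999] F [-2.61  0.89  1.64] w 0.5
shift mm [-4.1  2.9  0.5]
```

Nearly level and lightly loaded. Open slowly.

```bash
python3 -m inch '[[0.55,[0,0,0],0],[0.6,[0,0,0],0],[0.7,[0,0,0],0],[0.8,[0,0,0],0],[1,[0,0,0],0],[1,[0,0,0],0],[1,[0,0,0],0],[1,[0,0,0],0],[1,[0,0,0],0],[1,[0,0,0],0]]' 20; python3 - <<'E'
from h import *
tool()
E
python3 -m inch '[[1,[0,0,-3],0],[1,[0,0,-8],0],[1,[0,0,-15],0],[1,[0,0,-20],0],[1,[0,0,-20],0],[1,[0,0,-20],0],[1,[0,0,-20],0],[1,[0,0,-10],0],[1,[-10,0,0],0],[1,[-10,0,0],0]]'; python3 -m inch '[[1,[-30,0,-5],0],[1,[-30,0,-5],0],[1,[-30,0,-5],0],[1,[-20,0,0],0],[1,[-10,0,0],0],[1,[0,0,0],0],[1,[0,0,0],0],[1,[0,0,0],0],[1,[0,0,0],0],[1,[0,0,0],0]]'; python3 - <<'E'
from h import *
tool()
b=grab_frame('top')[:,:,::-1];s=grab_frame('scene')[:,:,::-1]
cv2.imwrite('pics/top8.png',b)
t=b[135:235,225:325]
cv2.imwrite('pics/f8.png',np.hstack([cv2.resize(b[145:225,365:445],(260,400),interpolation=2) if 0 else cv2.resize(b[135:235,225:495],(486,400//2),interpolation=2) if 0 else cv2.resize(b[140:230,365:455],(400,400),interpolation=2),cv2.resize(s[190:290,275:385],(400,400),interpolation=2)]))
E
```

```text
t: 23.88
position: [0.531, -0.2265, 0.1059]
eef_rot: [0.002, 1.0, 0.014, -0.006]
force: [-0.2, -0.6, 0.3]
grip_width: 1.001
t 23.8833 pos [ 0.531  -0.2265  0.1059] yaw 1.63 tilt [-0.0111 -0.0044 -0.9999] F [-0.25 -0.62  0.34] w 1.001
t: 24.72
position: [0.5119, -0.2261, 0.2306]
eef_rot: [0.002, 1.0, 0.015, -0.005]
force: [-0.2, 0.1, 0.3]
grip_width: 1.001
t: 25.55
position: [0.3798, -0.2265, 0.237]
eef_rot: [-0.002, 1.0, 0.015, -0.012]
force: [0.4, -0.3, -1.7]
grip_width: 0.995
t 25.55 pos [ 0.3798 -0.2265  0.237 ] yaw 1.67 tilt [-0.0239  0.0044 -0.9997] F [ 0.41 -0.26 -1.71] w 0.995
```

View pics/f8.png

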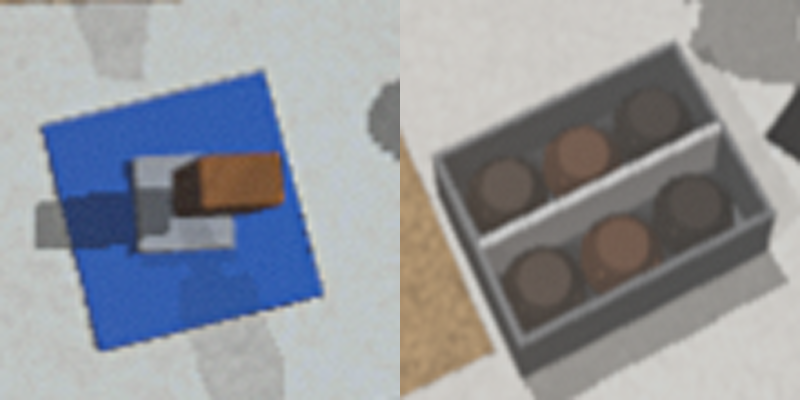

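The tamper stands upright and centred on the blue mat, foot at about (185,203) in the left crop. All six nodules look level in the right crop. I'll check the bystanders by image difference, then hand in.

```bash
python3 - <<'E'
from h import *
a=cv2.imread('pics/top0.png').astype(int);b=cv2.imread('pics/top8.png').astype(int)
for n,(x,y,r) in dict(dish=(157,182,20),jar=(475,161,15),brush=(468,220,35)).items():
    d=abs(a-b)[y-r:y+r,x-r:x+r].max(2); print(n,d.mean().round(1),(d>40).mean().round(3))
w=ray('top',np.array([[365+185*90/400,140+203*90/400]]),.016);print(w)
print(finish_job())
E
```

```text
dish 16.8 0.0
jar 16.7 0.0
brush 65.6 0.454
[[ 0.52537447 -0.22590906  0.016     ]]
the job is handed in; nothing more can be done
None
```

```bash
python3 - <<'E'
import cv2
a=cv2.imread('pics/top0.png');b=cv2.imread('pics/top8.png')
for n,(x0,y0,x1,y1) in dict(head=(458,186,482,224),handle=(460,218,478,256),jar=(460,147,490,176)).items():
    r=cv2.matchTemplate(b[y0-25:y1+25,x0-25:x1+25],a[y0:y1,x0:x1],cv2.TM_CCOEFF_NORMED);_,m,_,l=cv2.minMaxLoc(r);print(n,m,l[0]-25,l[1]-25)
print(a[190:250:12,468].tolist(),b[190:250:12,468].tolist())
E
```

```text
head 0.7366001605987549 0 0
handle 0.2815057933330536 10 5
jar 0.9989973306655884 0 0
[[103, 99, 96], [97, 95, 90], [148, 139, 133], [68, 100, 126], [76, 113, 138]] [[116, 111, 106], [109, 106, 99], [163, 151, 147], [26, 32, 35], [32, 25, 26]]
```

I pressed both proud nodules down with the tamper, stood it back on the blue mat and handed the job in at about 26 s of the 64 s allowed. The hand-in gives no verdict.

**Pressing:** I did the right lane first, then the left.
- **Held push:** Each ended with a push held about 1.6 s. The readings taken between moves showed about 16–17 N net of the tamper's weight.
- **Depth:** In both lanes the foot stopped at the 46 mm level. The last scene picture shows all six nodules level.
- **Limits:** I read the force only at the end of each move, so I did not see the peaks in between. The fingers stayed well above the nodules throughout.

**Tamper:** It was nearly level when I let go, and the last picture shows it upright. From that picture its foot is at (0.525, -0.226), about 2 mm from the mat's centre, and the gripper is open and clear.

**Bystanders:** The dish and jar show no change from the start.

**One check disagreed:** The image difference flagged the brush. Its head matches at exactly its starting position (0 px shift), though only at 0.74 correlation. The handle could not be matched. That area is now dark, most likely because the arm or its shadow covers it. I never moved the tool low near the brush, but its handle is unconfirmed, and I only saw the result after handing in.

The tool tilted up to about 0.07 rad from sag while carrying the tamper; pressing down levelled it again.

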